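# Close a reference block into the keyed desiccator

### The arm

A 6-joint arm with a two-finger parallel gripper is mounted at the origin on a cart in front of the work surface, level with it; the furniture and walls round the work are solid. World frame = base frame: x ahead of the robot, y to its left, z up, the work surface at z = 0. Lengths are in m, angles in degrees, forces in N, time in s.
With the tool pointing down it reaches from about 0.3 to 0.75 m from the base axis. Payload 8.5 kg.
Tool frame: the origin (TCP) lies at the very end of the fingers, on their centre line; the grasp point (between the pads) lies 19 mm behind it (env.tcp_to_grasp is the distance from the TCP to the grasp point, in m); z points along the fingers, y is the line along which they close (so a half turn about z gives the same grasp; the last joint's range is limited). The gripper opens to 85 mm and grips with 20 to 120 N. Pads are 22 mm wide; open, the fingers measure 114 mm over their backs; the gripper's body (76 mm by 85 mm) begins 54 mm behind the grasp point. The pads swing forward as they close: fully open they stand 13 mm farther back than shut.
Start: joints at [-85.961, 21.807, 74.336, -0, 83.858, -12.336], TCP at [0.155, -0.528, 0.231] pointing down, gripper open.
Joint ranges: [-178.18, 178.18], [-50.72, 133.34], [12.68, 142.11], [-81.47, 261.47], [9.98, 163.14], [-165.26, 165.26]. Speed limits (degrees/s): [136.94, 136.94, 180, 180, 180, 180].

### API

Orientations are given as a 3x3 rotation matrix whose columns are the frame's x, y, z axes.
In Python, from rig import status, get_image, env gives the robot as it stands.
- The arm moves only by the shell command python3 -m handwheel 'ROWS' [FORCE]. ROWS is text: rows parted by semicolons, each of 7 numbers parted by spaces: the shift along the world's x, y, z in cm, then the turn, a rotation vector about the world's x, y, z in degrees, then the opening, from 0 (shut) to 1 (fully open). In form: dx dy dz wx wy wz gripper; .... A call has 1 to 8 rows; each row is the pose to reach, as a shift and turn from the pose commanded when the call began; what a row does not reach only later rows make up. A row lasts 1/12 s, in which the tool goes at most 41.7 mm and 7.16 degrees, less where a joint would pass 70% of its speed; a pose out of reach is approached as far as the arm can. A call with a gripper value outside its range is refused whole. The fingers move at their own pace and stop on an object; FORCE is the grip in N (left out, the last holds). Time passes only in rows, so rows that repeat a pose let the fingers close. It gives the time, the measured TCP pose, the force, the opening and the grip force at its end, in the units of the state.
- status.observe(): the state, without advancing time (a new reading comes with each control period).
- get_image(name): name is "scene" or "top"; returns a dict with "color" (384x512x3 uint8, red, green, blue), "vertical_fov" (degrees; the focal length in pixels is half the picture's height over the tangent of half this angle, whatever the lens; pixels are square), "cx", "cy" (the principal point, pixels), "xyz" and "orientation" of the camera in the world. Camera axes: x right, y down, z forward; pixel columns grow to the right and rows downward; lengths in m; the calibration is good to about 2 mm. A picture is of the moment at which its call begins. There is no depth.
- env.close_job(): hands the job in; it is judged then, once.
The state is a dict: "time_s": time; "q": joint angles; "qvel": joint speeds; "joint_efforts": joint torques, N m; "position": TCP position; "tool_rot": TCP orientation; "ft_force": force on the tool from outside, world axes, zero at the start; "wrist_torque": the same for the moment, N m; "grip_width": finger opening in m; "gripper_force": force on a finger pad.
Only numpy, scipy, OpenCV 4.12 (cv2) and the standard library are available. Lean on these libraries where they do the work, as an engineer would, in place of code of your own. Each camera call takes 0.05 s, during which the arm holds its last target. There are 200 camera calls.

### The job

Put away the six-sided hardness block that lies on the worktop just in front of the robot: lay it flat on the white plate inside the desiccator pot. Take the lid from the sloping wire rest, set it level on the pot's rim with its key beside the notch, turn it there until the key drops into the notch and press it fully home. Then swing both clamps right in over the lid; leave the round block, the tape and the sample jar where they are.

Things in the scene. Friction and masses are not known exactly. Their poses are not given: they have to be found in the camera images.
- hex_block: six-sided lapped steel hardness block, 52 across the flats (along its own x axis, and every 60 degrees from that), 59 across the corners (along its y), 12 thick, 0.2 kg; lies flat on the worktop between the robot and the lid rest or pot; origin at the centre of its underside, z up
- round_block: round steel hardness block, 55 diameter, 11 thick, origin at the centre of its underside; must stay where it lies
- desiccator: round aluminium desiccator pot, fixed, 80 high to its flat rim, bore 130 diameter, wall 6 thick; origin at the centre of its foot, z up. One notch 20 wide and 8 deep is cut through the rim on its -x side. Clamp pivots stand outside the wall at its y = +92 and y = -92, a hose stub at its +x side
- plate (a point): centre of the top of the white perforated plate inside the pot, 45 above the worktop (35 below the rim); plate 128 diameter
- notch (a point): middle of the notch at the level of the rim: 68 from the pot's axis on its -x side, 80 above the worktop
- lid: loose aluminium lid, 0.4 kg: flange 150 diameter, 8 thick; below it a plug 125 diameter, 14 deep (its last 4 bevelled), entering the bore with 2.5 play. Origin at the centre of the flange's underside, z out of its top. Home, the flange lies on the rim, origin 80 above the worktop; with the key on the rim, 3 to 6 higher. Starts on the wire rest, tilted 25 degrees, top facing the robot, key lowest
- grip_bar (a point): centre of the black grip bar on top of the lid, on the lid's axis, 26 above the lid's origin: a straight bar 64 long (along the lid's y), 18 wide (along its x) and 26 high (from 13 to 39 above the origin)
- key (a point): middle of the lid's only key, 68 from the lid's axis on its -x side, level with the flange's underside. The key is a radial rib 14 wide under the flange, reaching from the plug to 79 from the axis and 6 deep; its outer end stands up the flange's edge as a small tab seen from above
- lid_rest: bent-wire lid rest, fixed, 150 wide, 150 deep, about 130 high at the back, sloping 25 degrees down towards its -x side, which faces the robot; the lid's flange lies on the wires, its lower edge against two upturned wire ends that stand 17 proud of the flange's underside; origin on the worktop 100 below the lid's starting origin
- clamp_left (a joint): angle of the steel clamp at the pot's +y side on its upright pivot: 0 = closed at its stop, nose over the lid's edge, tail with the grip pin pointing away from the pot's axis; about 1.55 = open; range 0 to 1.75. It opens counter-clockwise seen from above (the tail comes to the pot's -x side), stays where left (0.04 N m), and passes 1.5 above the flange of a lid that is home
- clamp_right (a joint): the same for the mirror-image clamp at the pot's -y side; it opens clockwise seen from above, so its tail too comes round to the pot's -x side
- clamp_left_pin (a point): top of the black upright grip pin of the left clamp: 14 diameter, 23 high, its top 121 above the worktop, 28 from the clamp's pivot (the pivot is at y = +92 in the pot's frame)
- clamp_right_pin (a point): the same for the right clamp (its pivot is at y = -92 in the pot's frame)
- tape: roll of tape lying flat, 98 diameter, 25 high, a bystander
- sample_jar: small sample jar, 38 diameter, 48 high, a bystander
Things that resemble listed ones, but are neither listed nor needed, are in the scene too. What is shaped like the hex_block but red is not meant.

How it is judged (in metres and radians):
On the way, in this order (a step that is already met when the one before it is completed fails the run):
1. the six-sided block lies flat on the plate inside the pot, let go (horizontal distance between hex_block and plate below 0.04 m and z of hex_block in the frame of plate below 0.003 m and angle between hex_block's own z axis and vertical below 0.06 rad and contact force between hex_block and the fingers below 0.1 N), for 0.2 s.
2. the lid rests level on the rim, plug in the bore, its key on top of the rim beside the notch (horizontal distance between lid and desiccator below 0.006 m and z of lid in the frame of desiccator between 0.0822 and 0.088 m and angle between lid's own z axis and vertical below 0.09 rad and horizontal distance between key and notch above 0.006 m and contact force between lid and desiccator above 0.5 N), for 0.2 s.
3. the key is in the notch and the lid is fully home on the rim (horizontal distance between lid and desiccator below 0.005 m and z of lid in the frame of desiccator below 0.0815 m and angle between lid's own z axis and vertical below 0.02 rad and horizontal distance between key and notch below 0.006 m), for 0.2 s.
At the end, for the whole second after the job is handed in: The six-sided block lies flat on the plate within 45 mm of its centre; the lid is at rest, flush on the rim (1.5 mm, tilt under 0.02 rad, centred within 5 mm), its key in the notch (within 6 mm); both clamps are swung in over it to within 0.25 rad of their stops; bystanders stay within 25 mm (all of step 3 and horizontal distance between hex_block and plate below 0.045 m and z of hex_block in the frame of plate below 0.003 m and angle between hex_block's own z axis and vertical below 0.06 rad and linear speed of lid below 0.01 m/s and value of joint each of clamp_left, clamp_right below 0.25 rad); the robot touches nothing.
It fails at once if the round block is moved more than 25 mm (distance of round_block from where it was at the start of the episode above 0.025 m).
It fails at once if the tape is moved more than 25 mm (distance of tape from where it was at the start of the episode above 0.025 m).
It fails at once if the sample jar is moved more than 25 mm (distance of sample_jar from where it was at the start of the episode above 0.025 m).
It also fails if it takes over 67 s, if anything falls off the work surface, if the arm or the gripper's body presses on something with over 40 N, if the wrist force passes 120 N, or if a joint passes its speed limit or range.

## Working session

There is one attempt and no reset: what is moved stays moved. The work goes in short steps, Python scripts to look and compute and a shell command to move; the robot and the scene stay as the last step left them, time stands still between calls to the robot, and variables do not carry over. Pictures are saved under pics/ and viewed, at most 10 in all, crops included, and the job is handed in when it is done.

```bash
mkdir -p pics
cat > h.py <<'E'
import numpy as np, cv2, pickle
from rig import status, get_image, env
def cap(name,tag):
    im=get_image(name); pickle.dump(im,open(f'pics/{tag}.pkl','wb'))
    cv2.imwrite(f'pics/{tag}.png',im['color'][:,:,::-1]); return im
def load(tag): return pickle.load(open(f'pics/{tag}.pkl','rb'))
def ray(im,u,v):
    f=im['color'].shape[0]/2/np.tan(np.radians(im['vertical_fov'])/2)
    d=np.array(im['orientation'])@np.array([(u-im['cx'])/f,(v-im['cy'])/f,1.]); return np.array(im['xyz']),d
def onz(im,u,v,z):
    o,d=ray(im,u,v); return o+d*(z-o[2])/d[2]
def proj(im,p):
    f=im['color'].shape[0]/2/np.tan(np.radians(im['vertical_fov'])/2)
    c=np.array(im['orientation']).T@(np.array(p)-np.array(im['xyz'])); return np.array([im['cx']+f*c[0]/c[2],im['cy']+f*c[1]/c[2]])
def tri(i1,p1,i2,p2):
    o1,d1=ray(i1,*p1);o2,d2=ray(i2,*p2); A=np.c_[d1,-d2]; t=np.linalg.lstsq(A,o2-o1,rcond=None)[0]
    a=o1+d1*t[0];b=o2+d2*t[1]; return (a+b)/2,np.linalg.norm(a-b)
E
python3 - <<'E'
from h import *
a=cap('scene','s0');b=cap('top','t0')
for i in(a,b): print(i['vertical_fov'],i['cx'],i['cy'],i['xyz'],np.round(i['orientation'],3).tolist())
s=status.observe();print(s['position'],np.round(s['tool_rot'],3).tolist(),s['time_s'],s['grip_width'])
cv2.imwrite('pics/both.png',cv2.resize(np.hstack([a['color'],b['color']])[:,:,::-1],(800,300)))
cv2.imwrite('pics/t0b.png',cv2.resize(b['color'][:,:,::-1],(800,600),interpolation=cv2.INTER_CUBIC))
cv2.imwrite('pics/s0b.png',cv2.resize(a['color'][:,:,::-1],(800,600),interpolation=cv2.INTER_CUBIC))
E
```

```text
54.882031861950026 258.8773172702198 189.4575979641308 [-0.14657445  1.18648066  0.57785163] [[-0.852, -0.221, 0.475], [-0.524, 0.329, -0.786], [0.017, -0.918, -0.396]]
49.289252151037985 254.38393311219895 195.04149619017946 [0.22636402 0.23658589 1.18128573] [[-0.075, -0.976, 0.203], [-0.997, 0.074, -0.011], [-0.004, -0.203, -0.979]]
[ 0.15504523 -0.52744632  0.2307972 ] [[0.959, 0.282, -0.0], [0.282, -0.959, 0.001], [0.0, -0.001, -1.0]] 0.1 0.08540807477806345
```

View pics/t0b.png

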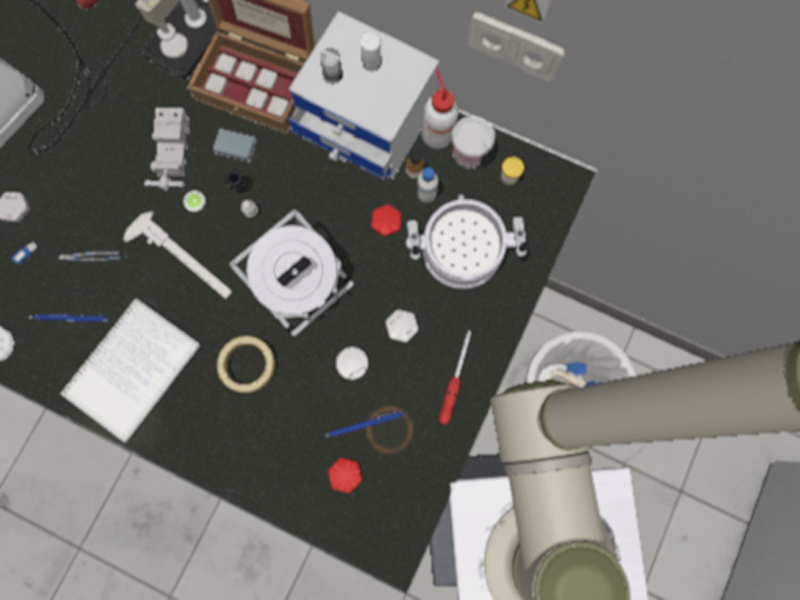

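View pics/s0b.png

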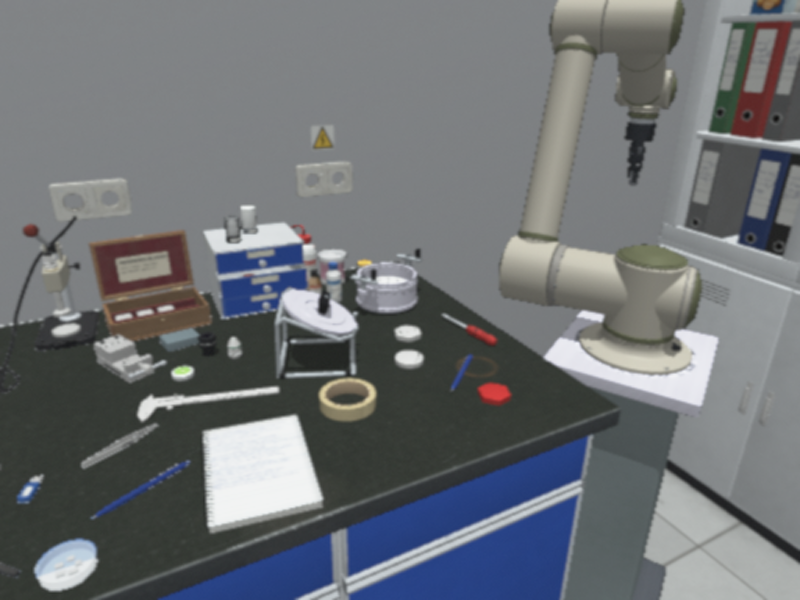

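The top picture (in 800×600 pixels) shows the pot at (465,243) with clamps at (413,240) and (520,238), the lid on its rest at (294,271), the tape at (245,363) and the robot at lower right. In the scene view, the lid is at (320,310) and the pot at (387,287).

Candidates for hex_block are the steel six-sided disc at (402,325), the round steel disc at (352,362), the red hexes at (386,219) and (345,475), and a grey polygon far off at (12,207). The one at (402,325) fits: it is steel, six-sided and lies between the robot and the rest or pot. I'll confirm it in an enlarged crop.

Run:
```python
from h import *
t=load('t0')['color'][:,:,::-1];s=load('s0')['color'][:,:,::-1]
def crop(im,u0,v0,u1,v1): return cv2.resize(im[v0:v1,u0:u1],(400,300),interpolation=cv2.INTER_CUBIC)
A=crop(t,205,180,285,240);B=crop(t,252,118,348,190);C=crop(t,140,130,236,202);D=crop(s,172,150,284,234)
cv2.imwrite('pics/crop1.png',np.vstack([np.hstack([A,B]),np.hstack([C,D])]))
im=load('t0');c=im['color']
hsv=cv2.cvtColor(c,cv2.COLOR_RGB2HSV)
m=((hsv[:,:,2]>110)&(hsv[:,:,1]<60)).astype(np.uint8)
n,l,st,ce=cv2.connectedComponentsWithStats(m)
for i in range(1,n):
    if 150<st[i,4]<6000 and 100<ce[i][0]<360 and 90<ce[i][1]<270:
        cn=max(cv2.findContours((l==i).astype(np.uint8),0,2)[0],key=cv2.contourArea)
        print(np.round(ce[i],1),st[i].tolist(),np.round(onz(im,*ce[i],0.012),4), cv2.minEnclosingCircle(cn))
```

```text
[107.  93.] [92, 69, 27, 53, 879] [0.8151 0.6424 0.012 ] ((105.40226745605469, 93.92351531982422), 27.08318519592285)
[149.2  91.5] [137, 82, 26, 19, 331] [0.8102 0.5154 0.012 ] ((149.5, 92.0), 13.124505043029785)
[271.5 118.2] [260, 108, 20, 20, 174] [0.6969 0.1553 0.012 ] ((268.0323791503906, 116.97122192382812), 12.041767120361328)
[297.3 154.6] [260, 124, 77, 61, 2805] [0.5792 0.0898 0.012 ] ((298.0, 152.0), 39.05134582519531)
[110.2 159.5] [79, 135, 69, 56, 730] [0.6058 0.6338 0.012 ] ((113.5, 167.5), 39.27477264404297)
[185.5 172.8] [147, 134, 74, 81, 2948] [0.5491 0.4168 0.012 ] ((186.5929412841797, 174.02383422851562), 40.048667907714844)
[256.7 208. ] [247, 198, 21, 21, 333] [0.4308 0.2196 0.012 ] ((256.85052490234375, 207.89175415039062), 10.614855766296387)
[224.9 232.1] [215, 222, 21, 21, 349] [0.3693 0.3137 0.012 ] ((224.69354248046875, 232.0677490234375), 10.596902847290039)
```

View pics/crop1.png

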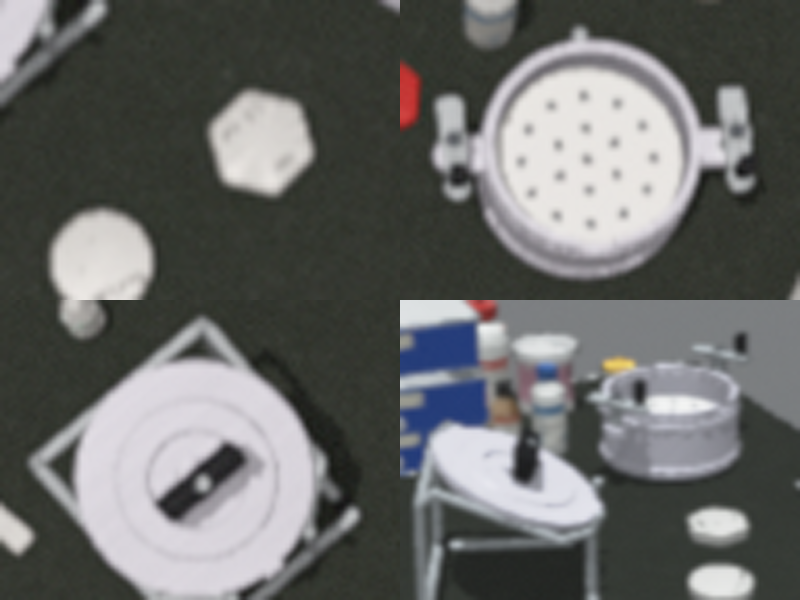

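The top-left crop shows a clear steel hexagon at top-image pixel (257,208), next to the round disc at (225,232). The top-right crop shows the pot with its hose stub up-image and both clamp pins down-image, at about (266,161) and (334,159). The lid's bar, with a white screw in its middle, is at about (189,176). Next I'll measure the poses.

Run:
```python
from h import *
from scipy.optimize import least_squares
T=load('t0');S=load('s0')
g=cv2.cvtColor(T['color'],cv2.COLOR_RGB2HSV);V=g[:,:,2];gs=cv2.cvtColor(S['color'],cv2.COLOR_RGB2HSV)
# hex: radius vs angle on z=.012 plane
m=((V>110)&(g[:,:,1]<60)).astype(np.uint8);n,l,st,ce=cv2.connectedComponentsWithStats(m)
i=l[208,257];ys,xs=np.where(l==i)
P=np.array([onz(T,x,y,.012)[:2] for x,y in zip(xs,ys)]);c=P.mean(0);Z=(P-c)@[1,1j];
ph=np.angle((np.exp(6j*np.angle(Z))*abs(Z)**6).sum())/6
print('hex',c,'vertex yaw',np.degrees(ph),'(mod 60); flat yaw',np.degrees(ph)+30)
# pot rim
i=l[int(124),int(297)] if l[124,297] else None
cn=max(cv2.findContours((l==l[130,297]).astype(np.uint8),0,1)[0],key=cv2.contourArea)[:,0]
Q=np.array([onz(T,x,y,.08)[:2] for x,y in cn]);Q=Q[Q[:,0]>np.median(Q[:,0])-0.0]
f=lambda p:np.hypot(*(Q-p).T)-.071
r=least_squares(f,[.57,.09],loss='soft_l1',f_scale=.001);pc=r.x;print('pot',pc,len(Q),np.median(abs(r.fun)))
for rr in(.066,.069):
  out=[]
  for a in range(120,242,3):
    p=pc+rr*np.array([np.cos(np.radians(a)),np.sin(np.radians(a))]);u,v=proj(T,[*p,.08]);out.append(int(cv2.getRectSubPix(V,(1,1),(u,v))[0,0]))
  print(rr,out)
# dark blobs
for nm,im,h,roi in(('top',T,g,(145,115,345,215)),('scene',S,gs,(160,140,290,235))):
  d=(h[:,:,2]<45).astype(np.uint8);k=np.zeros_like(d);k[roi[1]:roi[3],roi[0]:roi[2]]=d[roi[1]:roi[3],roi[0]:roi[2]]
  n2,l2,s2,c2=cv2.connectedComponentsWithStats(k)
  for j in range(1,n2):
    if 6<s2[j,4]<600: print(nm,np.round(c2[j],1),s2[j].tolist())
# lid
for nm,im,h,roi in(('top',T,g,(147,130,222,215)),('scene',S,gs,(172,180,235,222))):
 for th in(170,190,205,220):
  d=(h[:,:,2]>th).astype(np.uint8);k=np.zeros_like(d);k[roi[1]:roi[3],roi[0]:roi[2]]=d[roi[1]:roi[3],roi[0]:roi[2]]
  k=cv2.morphologyEx(k,cv2.MORPH_OPEN,np.ones((7,7)))
  cs=cv2.findContours(k,0,1)[0]
  if cs:
   cn=max(cs,key=cv2.contourArea); 
   if len(cn)>5: print(nm,th,cv2.contourArea(cn),cv2.fitEllipse(cv2.convexHull(cn)))
```

```text
hex [0.43081754 0.21961694] vertex yaw 10.176289309932221 (mod 60); flat yaw 40.17628930993222
pot [0.56827743 0.09670134] 121 0.0022564941471347882
0.066 [203, 206, 210, 208, 205, 209, 217, 224, 225, 224, 225, 228, 231, 230, 228, 228, 228, 229, 229, 230, 231, 231, 228, 228, 229, 228, 229, 229, 228, 229, 226, 226, 228, 228, 227, 224, 216, 205, 199, 188, 189]
0.069 [215, 213, 211, 211, 211, 211, 215, 219, 219, 219, 219, 224, 225, 223, 223, 221, 221, 223, 225, 226, 226, 225, 218, 220, 221, 221, 222, 221, 221, 223, 219, 219, 221, 221, 221, 219, 216, 211, 209, 212, 209]
top [148.4 115.4] [145, 115, 8, 2, 12]
top [155.3 118.7] [147, 115, 15, 9, 80]
top [281.7 120.1] [280, 116, 4, 9, 24]
top [216.6 163.1] [200, 142, 27, 43, 226]
top [335.3 157.3] [333, 155, 5, 5, 15]
top [323.4 164.4] [319, 159, 10, 14, 25]
top [336.1 164.4] [333, 161, 7, 7, 19]
top [194.1 168.8] [191, 166, 7, 7, 20]
top [182.7 177.8] [179, 174, 9, 8, 28]
top [214.  194.7] [210, 191, 9, 8, 18]
top [185.4 210. ] [184, 208, 4, 5, 8]
scene [206.6 195.3] [205, 191, 4, 9, 29]
scene [231.6 199. ] [228, 197, 8, 5, 17]
scene [205.
[... 157 characters left out ...]
90 2423.0 ((186.0773162841797, 172.4438934326172), (56.096614837646484, 56.838478088378906), 135.5857696533203)
top 205 1573.5 ((186.13986206054688, 172.4208984375), (54.8248176574707, 56.22948455810547), 118.32485961914062)
scene 170 658.0 ((202.54873657226562, 198.96633911132812), (22.504268646240234, 50.56859588623047), 111.201416015625)
scene 190 579.0 ((203.35096740722656, 198.68214416503906), (19.849489212036133, 49.92945098876953), 113.5364990234375)
scene 205 253.5 ((192.46878051757812, 194.9521942138672), (16.232023239135742, 25.35613441467285), 134.45187377929688)
scene 220 200.5 ((192.21975708007812, 194.82147216796875), (14.025446891784668, 23.55755615234375), 134.09490966796875)
```

```bash
python3 -m handwheel '26 28 0 0 0 -6.2 1;26 28 0 0 0 -6.2 1;26 28 0 0 0 -6.2 1;26 28 0 0 0 -6.2 1;26 28 0 0 0 -6.2 1;26 28 0 0 0 -6.2 1;26 28 0 0 0 -6.2 1;26 28 0 0 0 -6.2 1' 40; python3 -c "
from h import *
s=status.observe();print(s['position'],s['q'],np.round(s['tool_rot'],3).tolist())"
```

```text
time_s: 0.77
position: [0.3828, -0.2816, 0.2312]
tool_rot: [[0.984, 0.176, -0.0], [0.176, -0.984, 0.0], [-0.0, -0.0, -1.0]]
ft_force: [0.7, -0.3, -0.5]
grip_width: 0.0857
gripper_force: 0.0
[ 0.38277099 -0.28156069  0.23124419] [-5.06549324e+01  1.42977773e+01  8.56092704e+01  1.42484354e-03
  8.01097194e+01  2.91855523e+01] [[0.984, 0.176, -0.0], [0.176, -0.984, 0.0], [-0.0, -0.0, -1.0]]
```

```bash
python3 -m handwheel '4.8 30 0 0 0 0 0.85;4.8 30 0 0 0 0 0.85;4.8 30 0 0 0 0 0.85;4.8 30 0 0 0 0 0.85;4.8 30 0 0 0 0 0.85;4.8 30 0 0 0 0 0.85;4.8 30 0 0 0 0 0.85;4.8 30 0 0 0 0 0.85'; python3 -m handwheel '0 20.1 -10 0 0 0 0.85;0 20.1 -10 0 0 0 0.85;0 20.1 -10 0 0 0 0.85;0 20.1 -10 0 0 0 0.85;0 20.1 -10 0 0 0 0.85;0 20.1 -10 0 0 0 0.85;0 20.1 -19 0 0 0 0.85;0 20.1 -19 0 0 0 0.85'; python3 -c "
from h import *
s=status.observe();print(s['position'],s['q'],s['time_s'])
a=cap('scene','s1');b=cap('top','t1')
cv2.imwrite('pics/v1.png',np.hstack([cv2.resize(x['color'][:,:,::-1],(400,300)) for x in(a,b)]))"
```

```text
time_s: 1.43
position: [0.4295, 0.021, 0.2313]
tool_rot: [[0.984, 0.181, -0.0], [0.181, -0.984, 0.001], [0.0, -0.001, -1.0]]
ft_force: [-0.8, -0.8, 0.1]
grip_width: 0.0726
gripper_force: 0.0
time_s: 2.1
position: [0.4304, 0.219, 0.0476]
tool_rot: [[0.984, 0.179, 0.004], [0.179, -0.984, 0.001], [0.004, -0.0, -1.0]]
ft_force: [0.9, 0.7, -0.2]
grip_width: 0.0726
gripper_force: 0.0
[0.43037765 0.21899326 0.04760842] [ 1.28863176e+01  2.83489040e+01  9.97970164e+01 -1.10029712e-03
  5.16142749e+01  9.25652483e+01] 2.1
```

Run:
```python
from h import *
s=status.observe();p=s['position']
print('to hex (cm):',(0.4308-p[0])*100,(0.2196-p[1])*100,'z',p[2], np.degrees(np.arctan2(s['tool_rot'][1][1],s['tool_rot'][0][1])))
```

```text
to hex (cm): 0.41814317449091476 0.25447687518522777 z 0.04343997164670946 -79.79785785863638
```

```bash
python3 -m handwheel '0 0 0 0 0 0 0.85;0 0 0 0 0 0 0.85'; python3 -m handwheel '0 0 -2 0 0 0 0.85;0 0 -2 0 0 0 0.85;0 0 -2 0 0 0 0.85'
```

```text
time_s: 2.37
position: [0.431, 0.2177, 0.0499]
tool_rot: [[0.984, 0.176, 0.003], [0.176, -0.984, 0.001], [0.003, -0.0, -1.0]]
ft_force: [0.1, -0.2, 0.3]
grip_width: 0.0724
gripper_force: 0.0
time_s: 2.62
position: [0.4305, 0.2176, 0.0296]
tool_rot: [[0.984, 0.176, 0.002], [0.176, -0.984, 0.0], [0.002, -0.0, -1.0]]
ft_force: [-0.2, 0.3, 0.2]
grip_width: 0.0727
gripper_force: 0.0
```

View pics/v1.png

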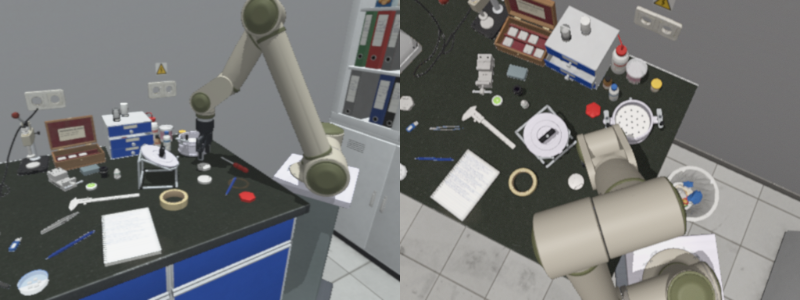

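The picture shows the gripper over the hex block (left view, about (203,160)), with the block hidden under the arm from above. I'll descend and grip.

```bash
python3 -m handwheel '0 0.2 -1.5 0 0 0 0.85;0 0.2 -2.6 0 0 0 0.85;0 0.2 -3.1 0 0 0 0.85;0 0.2 -3.1 0 0 0 0.85' 50; python3 -m handwheel '0 0 0 0 0 0 0.4;0 0 0 0 0 0 0.4;0 0 0 0 0 0 0.4;0 0 0 0 0 0 0.4;0 0 0 0 0 0 0.4;0 0 0 0 0 0 0.4' 50
```

```text
time_s: 2.95
position: [0.4301, 0.2195, -0.0025]
tool_rot: [[0.984, 0.177, 0.0], [0.177, -0.984, 0.0], [0.0, -0.0, -1.0]]
ft_force: [-0.9, 0.4, -0.1]
grip_width: 0.0727
gripper_force: 0.0
time_s: 3.45
position: [0.4305, 0.2198, -0.0016]
tool_rot: [[0.984, 0.177, 0.002], [0.177, -0.984, 0.001], [0.002, -0.0, -1.0]]
ft_force: [-1.9, -0.1, 6.6]
grip_width: 0.05
gripper_force: 52.0
```

```bash
python3 -m handwheel '0 0 5 0 0 0 0.4;0 0 10 0 0 0 0.4;0 0 14 0 0 0 0.4;0 0 18 0 0 0 0.4;0 0 18 0 0 0 0.4;0 0 18 0 0 0 0.4'
python3 - <<'E'
from h import *
from scipy.optimize import least_squares
T=load('t0')
print('centre hole',onz(T,297.1,156.4,.045),'rim mid',onz(T,297.7,154,.08))
# plate holes: dark spots in white plate -> centroid
G=cv2.cvtColor(T['color'],cv2.COLOR_RGB2GRAY)
bh=cv2.morphologyEx(G,cv2.MORPH_BLACKHAT,np.ones((7,7)))
k=np.zeros_like(G);k[128:182,272:325]=bh[128:182,272:325]
n,l,st,ce=cv2.connectedComponentsWithStats((k>40).astype(np.uint8))
H=[(onz(T,*ce[j],.045)[:2]).round(4).tolist()+[int(st[j,4])] for j in range(1,n) if 2<=st[j,4]<15]
print(len(H));[print(h) for h in H]
E
```

```text
time_s: 3.95
position: [0.4311, 0.2199, 0.1811]
tool_rot: [[0.984, 0.177, 0.008], [0.177, -0.984, 0.002], [0.008, -0.0, -1.0]]
ft_force: [0.4, 0.5, -2.4]
grip_width: 0.05
gripper_force: 55.1
centre hole [0.56398214 0.09494173 0.045     ] rim mid [0.56028093 0.09701159 0.08      ]
22
[0.6113, 0.095, 4]
[0.6075, 0.1625, 4]
[0.6056, 0.1184, 2]
[0.6036, 0.0729, 4]
[0.587, 0.0569, 3]
[0.5904, 0.134, 4]
[0.5879, 0.0948, 3]
[0.5771, 0.0769, 2]
[0.5771, 0.1153, 4]
[0.5667, 0.0964, 4]
[0.5633, 0.0513, 4]
[0.5672, 0.1417, 4]
[0.556, 0.1168, 3]
[0.5535, 0.0778, 4]
[0.5462, 0.0205, 4]
[0.5486, 0.1674, 2]
[0.5457, 0.1356, 3]
[0.5433, 0.0972, 2]
[0.5419, 0.0592, 2]
[0.528, 0.1203, 3]
[0.5265, 0.0753, 3]
[0.52, 0.098, 4]
```

The 19 plate holes give the pot centre as (0.566, 0.0965) and its yaw as about -2.2°. I'll carry the block there.

```bash
python3 -m handwheel '13.5 -12.3 0 0 0 0 0.4;13.5 -12.3 0 0 0 0 0.4;13.5 -12.3 0 0 0 0 0.4;13.5 -12.3 0 0 0 0 0.4;13.5 -12.3 0 0 0 0 0.4;13.5 -12.3 -5 0 0 0 0.4;13.5 -12.3 -8 0 0 0 0.4;13.5 -12.3 -8 0 0 0 0.4'; python3 -m handwheel '0 0 0 0 0 0 0.4;0 0 0 0 0 0 0.4'
```

```text
time_s: 4.62
position: [0.5603, 0.0962, 0.0889]
tool_rot: [[0.984, 0.176, -0.016], [0.176, -0.984, 0.001], [-0.016, -0.003, -1.0]]
ft_force: [-1.8, -0.4, -4.7]
grip_width: 0.0496
gripper_force: 55.0
time_s: 4.78
position: [0.5654, 0.0968, 0.0983]
tool_rot: [[0.984, 0.177, 0.001], [0.177, -0.984, -0.0], [0.001, 0.0, -1.0]]
ft_force: [-0.4, -0.7, -1.6]
grip_width: 0.0498
gripper_force: 55.1
```

```bash
python3 -m handwheel '0 0 -2 0 0 0 0.4;0 0 -3.5 0 0 0 0.4;0 0 -4.6 0 0 0 0.4;0 0 -5.0 0 0 0 0.4;0 0 -5.2 0 0 0 0.4;0 0 -5.35 0 0 0 0.4;0 0 -5.35 0 0 0 0.4'; python3 -m handwheel '0 0 0 0 0 0 0.4;0 0 0 0 0 0 0.4'
```

```text
time_s: 5.37
position: [0.5655, 0.0967, 0.0446]
tool_rot: [[0.984, 0.177, 0.002], [0.177, -0.984, -0.0], [0.002, 0.0, -1.0]]
ft_force: [0.2, -0.3, -2.5]
grip_width: 0.0504
gripper_force: 55.0
time_s: 5.53
position: [0.5652, 0.0966, 0.0442]
tool_rot: [[0.984, 0.177, 0.001], [0.177, -0.984, -0.0], [0.001, 0.0, -1.0]]
ft_force: [0.4, 1.0, -3.5]
grip_width: 0.05
gripper_force: 55.0
```

```bash
python3 -m handwheel '0 0 -0.05 0 0 0 0.4;0 0 -0.1 0 0 0 0.4;0 0 -0.1 0 0 0 0.4'; python3 -m handwheel '0 0 0 0 0 0 0.8;0 0 0 0 0 0 0.8;0 0 0 0 0 0 0.8;0 0 0 0 0 0 0.8'; python3 -m handwheel '0 0 2 0 0 0 0.8;0 0 4 0 0 0 0.8;0 0 8 0 0 0 0.8;0 0 12 0 0 0 0.8;0 0 16 0 0 0 0.8;0 0 18 0 0 0 0.8'; python3 -m handwheel '-10 10 0 0 0 0 0.8;-10 15 2 0 0 0 0.8;-10 22 2 0 0 0 0.8;-10 22 2 0 0 0 0.8;-10 22 2 0 0 0 1;-10 22 2 0 0 0 1;-10 22 2 0 0 0 1'
python3 - <<'E'
from h import *
a=cap('scene','s2');b=cap('top','t2')
t=b['color'][:,:,::-1];s=a['color'][:,:,::-1]
A=cv2.resize(t[110:200,240:360],(400,300),interpolation=cv2.INTER_CUBIC);B=cv2.resize(s[150:240,160:280],(400,300),interpolation=cv2.INTER_CUBIC)
cv2.imwrite('pics/v2.png',np.hstack([A,B]))
E
```

```text
time_s: 5.78
position: [0.5651, 0.0966, 0.0434]
tool_rot: [[0.984, 0.177, 0.001], [0.177, -0.984, -0.0], [0.001, 0.0, -1.0]]
ft_force: [-2.0, 0.0, 4.9]
grip_width: 0.05
gripper_force: 55.9
time_s: 6.12
position: [0.565, 0.0966, 0.0425]
tool_rot: [[0.984, 0.177, 0.0], [0.177, -0.984, -0.0], [0.0, 0.0, -1.0]]
ft_force: [0.7, -0.0, -1.1]
grip_width: 0.0681
gripper_force: 0.0
time_s: 6.62
position: [0.5658, 0.0966, 0.2276]
tool_rot: [[0.984, 0.177, 0.007], [0.177, -0.984, -0.0], [0.007, 0.001, -1.0]]
ft_force: [0.8, -0.7, 1.7]
grip_width: 0.0684
gripper_force: 0.0
time_s: 7.2
position: [0.4624, 0.3219, 0.2431]
tool_rot: [[0.983, 0.183, 0.001], [0.183, -0.983, 0.002], [0.001, -0.002, -1.0]]
ft_force: [-0.6, -0.4, -0.2]
grip_width: 0.0857
gripper_force: 0.0
```

View pics/v2.png

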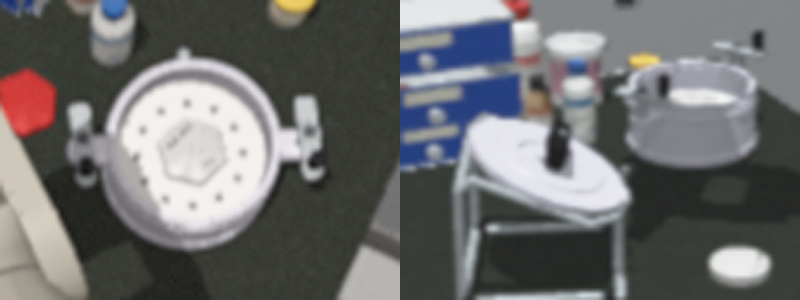

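The block lies flat in the middle of the plate (left view (192,152)). The lid is undisturbed on its rest (right view (550,160)). Next I'll work out the lid pose.

Run:
```python
from h import *
T=load('t0');S=load('s0')
c,e=tri(T,(186.1,172.45),S,(202.9,198.8));print('lid silhouette centre',c,e)
G=cv2.cvtColor(T['color'],cv2.COLOR_RGB2GRAY)
k=np.zeros_like(G);k[160:188,172:205]=(G[160:188,172:205]<95);k[172:176,187:191]=1
n,l,st,ce=cv2.connectedComponentsWithStats(k);j=l[174,189];ys,xs=np.where(l==j);print('bar px',ce[j],st[j])
P=np.array([onz(T,x,y,.13)[:2] for x,y in zip(xs,ys)]);m=P.mean(0);w,v=np.linalg.eigh(np.cov((P-m).T))
print('bar centre z.13',m,'yaw',np.degrees(np.arctan2(v[1,1],v[0,1])),'len',np.ptp((P-m)@v[:,1]),'wid',np.ptp((P-m)@v[:,0]))
print('screw at z.135',onz(T,188.7,173.9,.135))
Gs=cv2.cvtColor(S['color'],cv2.COLOR_RGB2GRAY);k=np.zeros_like(Gs);k[180:205,198:216]=Gs[180:205,198:216]<80
n,l,st,ce=cv2.connectedComponentsWithStats(k);j=1+np.argmax(st[1:,4]);print('scene bar',ce[j],st[j])
print('bar tri',tri(T,(188.6,173.5),S,tuple(ce[j])))
q=status.observe();print(q['position'],q['q'])
```

```text
lid silhouette centre [0.52532155 0.40134158 0.10367671] 0.0014533801382667474
bar px [188.06040268 173.16778523] [178 165  21  18 149]
bar centre z.13 [0.51510304 0.3918999 ] yaw 126.84429407573334 len 0.05946848548628514 wid 0.017328002145877354
screw at z.135 [0.51162906 0.38962263 0.135     ]
scene bar [206.82894737 192.11842105] [204 182   7  19  76]
bar tri (array([0.51643268, 0.39189575, 0.12451862]), np.float64(0.001908931429642663))
[0.46425442 0.31762403 0.24241312] [ 2.23277933e+01  2.26514409e+01  7.11210404e+01 -1.38698930e-02
  8.62273020e+01  1.01998611e+02]
```

```bash
python3 -m handwheel '3.3 6.2 0 0 0 57 0.6;3.3 6.2 0 0 0 57 0.6;3.3 6.2 0 0 0 57 0.6;3.3 6.2 0 0 0 57 0.6;3.3 6.2 0 0 0 57 0.6;3.3 6.2 0 0 0 57 0.6;3.3 6.2 0 0 0 57 0.6;3.3 6.2 0 0 0 57 0.6'; python3 -m handwheel '0 0 0 0 0 57 0.6;0 0 0 0 0 57 0.6;0 0 0 0 0 57 0.6;0 0 0 0 0 57 0.6;0 0 0 0 0 57 0.6;0 0 0 0 0 57 0.6;0 0 0 0 0 57 0.6;0 0 0 0 0 57 0.6'
cat > tgt.py <<'E'
from h import *
from scipy.spatial.transform import Rotation as Ro
def go(p,R):
    s=status.observe();d=(np.array(p)-s['position'])*100;w=(Ro.from_matrix(R)*Ro.from_matrix(np.array(s['tool_rot'])).inv()).as_rotvec(degrees=True)
    print('shift cm',d.round(2),'turn',w.round(2),'pos',np.round(s['position'],4),'q6',s['q'][5],'t',s['time_s'])
def lidR(yaw,tilt):
    return Ro.from_euler('ZY',[yaw,-tilt],degrees=True).as_matrix()
def toolR(yaw,tilt):
    L=lidR(yaw,tilt);return np.c_[L[:,1],L[:,0],-L[:,2]]
E
python3 - <<'E'
from tgt import *
L=lidR(36.8,25);print(L.round(3).tolist());o=np.array([.5258,.4006,.1004])
go(o+.084*L[:,2],toolR(36.8,25))
E
```

```text
time_s: 7.97
position: [0.4987, 0.377, 0.2422]
tool_rot: [[0.384, 0.923, -0.0], [0.923, -0.384, -0.001], [-0.001, -0.0, -1.0]]
ft_force: [-0.2, -1.0, 1.1]
grip_width: 0.0514
gripper_force: 0.0
time_s: 8.63
position: [0.4988, 0.377, 0.2422]
tool_rot: [[-0.565, 0.825, -0.0], [0.825, 0.565, -0.001], [-0.0, -0.001, -1.0]]
ft_force: [-0.3, 1.1, -0.5]
grip_width: 0.0517
gripper_force: 0.0
[[0.726, -0.599, -0.338], [0.543, 0.801, -0.253], [0.423, 0.0, 0.906]]
shift cm [-0.14  0.24 -6.57] turn [ 14.59 -20.35   2.36] pos [0.4988 0.377  0.2422] q6 -8.149103265678686 t 8.6333
```

```bash
python3 -m handwheel '-0.1 0.2 0 14.6 -20.3 2.4 0.6;-0.1 0.2 -2 14.6 -20.3 2.4 0.6;-0.1 0.2 -4 14.6 -20.3 2.4 0.6;-0.1 0.2 -6.5 14.6 -20.3 2.4 0.6;-0.1 0.2 -6.5 14.6 -20.3 2.4 0.6;-0.1 0.2 -6.5 14.6 -20.3 2.4 0.6'
python3 - <<'E'
from tgt import *
L=lidR(36.8,25);o=np.array([.5258,.4006,.1004])
a=cap('scene','s3');b=cap('top','t3')
go(o+.014*L[:,2],toolR(36.8,25))
t=b['color'][:,:,::-1];s=a['color'][:,:,::-1]
A=cv2.resize(t[120:210,130:250],(400,300),interpolation=cv2.INTER_CUBIC);B=cv2.resize(s[145:235,150:270],(400,300),interpolation=cv2.INTER_CUBIC)
cv2.imwrite('pics/v3.png',np.hstack([A,B]))
E
```

```text
time_s: 9.13
position: [0.4957, 0.378, 0.1748]
tool_rot: [[-0.595, 0.731, 0.334], [0.804, 0.539, 0.251], [0.003, 0.418, -0.908]]
ft_force: [1.3, -0.1, 0.8]
grip_width: 0.0512
gripper_force: 0.0
shift cm [ 2.31  1.74 -6.5 ] turn [-0.09 -0.08  0.25] pos [0.4979 0.3797 0.1781] q6 -16.099643760097745 t 9.2333
```

View pics/v3.png

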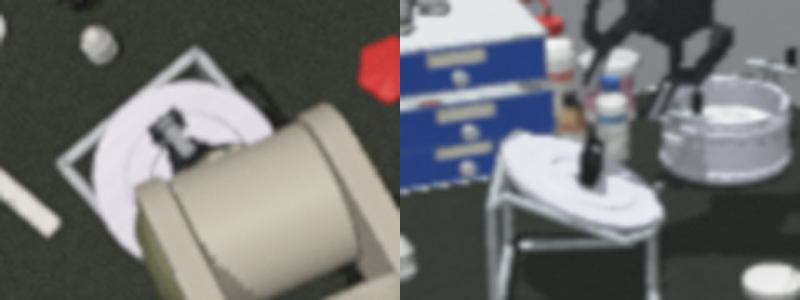

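The tilted fingers are lined up above the bar: right view, fingers at about (590,80) and (665,100), bar at (592,160). I'll go down along the lid axis and grip.

```bash
python3 -m handwheel '0.8 0.6 -2.2 0 0 0 0.6;1.5 1.2 -4.4 0 0 0 0.6;1.9 1.5 -5.5 0 0 0 0.6;2.2 1.7 -6.2 0 0 0 0.6;2.3 1.7 -6.5 0 0 0 0.6;2.3 1.7 -6.5 0 0 0 0.6'; python3 -m handwheel '0 0 0 0 0 0 0;0 0 0 0 0 0 0;0 0 0 0 0 0 0;0 0 0 0 0 0 0;0 0 0 0 0 0 0;0 0 0 0 0 0 0;0 0 0 0 0 0 0' 90
```

```text
time_s: 9.73
position: [0.5204, 0.3976, 0.1127]
tool_rot: [[-0.597, 0.728, 0.338], [0.802, 0.54, 0.254], [0.002, 0.423, -0.906]]
ft_force: [-0.0, 0.2, 0.2]
grip_width: 0.0514
gripper_force: 0.0
time_s: 10.32
position: [0.5199, 0.3976, 0.1138]
tool_rot: [[-0.597, 0.727, 0.339], [0.802, 0.54, 0.255], [0.002, 0.424, -0.906]]
ft_force: [-4.0, -2.2, 6.4]
grip_width: 0.0165
gripper_force: 88.1
```

```bash
python3 -m handwheel '-0.3 -0.2 0.8 0 0 0 0;-0.8 -0.6 2 0 0 0 0;-1.3 -1.0 3.6 0 0 0 0;-2 -1.5 5.4 0 0 0 0;-2.6 -2 8 0 0 0 0;-2.6 -2 10 0 0 0 0;-2.6 -2 10 0 0 0 0'; python3 -m handwheel '0 -2 0 -15.1 20.2 0 0;0 -4 0 -15.1 20.2 0 0;0 -6 2 -15.1 20.2 0 0;0 -8 2 -15.1 20.2 0 0;0 -8 2 -15.1 20.2 0 0;0 -8 2 -15.1 20.2 0 0;0 -8 2 -15.1 20.2 0 0'
python3 - <<'E'
from tgt import *
go([.5659,.0965,.20],toolR(17.8,0))
s=status.observe();print(s['ft_force'],s['grip_width'],np.round(s['tool_rot'],3).tolist())
E
```

```text
time_s: 10.9
position: [0.4943, 0.3778, 0.2179]
tool_rot: [[-0.597, 0.725, 0.344], [0.802, 0.539, 0.257], [0.001, 0.429, -0.903]]
ft_force: [0.9, 0.1, -2.3]
grip_width: 0.0164
gripper_force: 88.9
time_s: 11.48
position: [0.4932, 0.2978, 0.2315]
tool_rot: [[-0.596, 0.803, -0.005], [0.803, 0.596, -0.001], [0.002, -0.004, -1.0]]
ft_force: [-0.6, 0.9, -3.9]
grip_width: 0.0162
gripper_force: 88.8
shift cm [  7.27 -20.13  -3.15] turn [  0.    -0.28 -18.8 ] pos [0.4932 0.2978 0.2315] q6 -17.27127814459359 t 11.4833
[-0.62169659  0.8915644  -3.90608372] 0.016192613910712507 [[-0.596, 0.803, -0.005], [0.803, 0.596, -0.001], [0.002, -0.004, -1.0]]
```

```bash
python3 -m handwheel '7.3 -20.1 -3 0 0 -18.8 0;7.3 -20.1 -3 0 0 -18.8 0;7.3 -20.1 -3 0 0 -18.8 0;7.3 -20.1 -3 0 0 -18.8 0;7.3 -20.1 -3 0 0 -18.8 0;7.3 -20.1 -4 0 0 -18.8 0;7.3 -20.1 -6 0 0 -18.8 0;7.3 -20.1 -6 0 0 -18.8 0'; python3 -m handwheel '0 0 0 0 0 0 0;0 0 0 0 0 0 0;0 0 0 0 0 0 0'
python3 - <<'E'
from tgt import *
a=cap('scene','s4');b=cap('top','t4')
go([.5659,.0965,.17],toolR(17.8,0))
t=b['color'][:,:,::-1];s=a['color'][:,:,::-1]
A=cv2.resize(t[90:195,225:365],(400,300),interpolation=cv2.INTER_CUBIC);B=cv2.resize(s[125:215,190:310],(400,300),interpolation=cv2.INTER_CUBIC)
cv2.imwrite('pics/v4.png',np.hstack([A,B]))
E
```

```text
time_s: 12.15
position: [0.5649, 0.0964, 0.1688]
tool_rot: [[-0.305, 0.952, -0.01], [0.952, 0.305, 0.001], [0.004, -0.01, -1.0]]
ft_force: [0.4, -0.0, -4.7]
grip_width: 0.0162
gripper_force: 88.7
time_s: 12.4
position: [0.567, 0.0974, 0.1737]
tool_rot: [[-0.307, 0.952, -0.002], [0.952, 0.307, 0.0], [0.001, -0.002, -1.0]]
ft_force: [-0.6, -0.0, -4.0]
grip_width: 0.0167
gripper_force: 88.7
shift cm [-0.11 -0.07 -0.34] turn [ 0.   -0.13 -0.06] pos [0.567  0.0972 0.1734] q6 -19.909186984802663 t 12.5
```

View pics/v4.png

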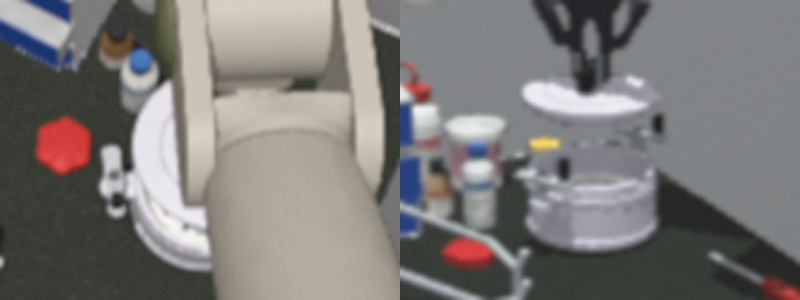

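The lid hangs level over the pot, in the right view at about (590,95) above the bore at (592,190). In the left view its left arc shows at (133,150). I'll fit that arc to get the offset along the bar.

Run:
```python
from tgt import *
from scipy.optimize import least_squares
T=load('t4');S=load('s4');s=status.observe();p=np.array(s['position']);L=lidR(17.8,0)
G=cv2.GaussianBlur(cv2.cvtColor(T['color'],cv2.COLOR_RGB2GRAY),(0,0),.7).astype(float)
E=[]
for v in range(122,146):
    r=G[v,255:290];i=np.where(r>130)[0]
    if len(i)and i[0]>0: j=i[0];E.append((255+j-1+(130-r[j-1])/(r[j]-r[j-1]),v))
print(np.round(E,1)[:, 0])
for z in(p[2]-.014,p[2]-.006):
    Q=np.array([onz(T,*e,z)[:2] for e in E])
    f=lambda c:np.hypot(*(Q-(p[:2]+c[0]*L[:2,1])).T)-.075
    r=least_squares(f,[0.],loss='soft_l1',f_scale=.001);g=least_squares(lambda c:np.hypot(*(Q-c).T)-.075,p[:2],loss='soft_l1',f_scale=.001)
    print('z',z,'s along lid y',r.x,'res',np.round(r.fun*1e3,1),'free',g.x,p)
G=cv2.GaussianBlur(cv2.cvtColor(S['color'],cv2.COLOR_RGB2GRAY),(0,0),.7)
for v in range(148,166,2): print(v,G[v,218:276:2].tolist())
```

```text
[271.3 268.8 268.5 268.6 269.1 273.2 273.1 272.9 272.7 272.4 272.1 271.7
 271.5 271.3 271.  270.8 270.7 270.6 270.6 261.4 260.4 260.1 260.1 260.3]
z 0.15943082804909578 s along lid y [0.00645072] res [13.9 17.4 16.5 14.8 12.1  1.8  0.6 -0.4 -1.3 -2.  -2.3 -2.5 -2.9 -3.2
 -3.3 -3.4 -3.6 -3.9 -4.2 18.9 21.5 22.2 22.1 21.8] free [0.57408195 0.09873781] [0.56701039 0.09719675 0.17343083]
z 0.1674308280490958 s along lid y [0.00477863] res [13.  16.7 16.  14.4 11.8  1.3  0.3 -0.5 -1.3 -1.8 -2.  -2.  -2.2 -2.4
 -2.4 -2.3 -2.4 -2.5 -2.7 20.4 23.  23.8 23.9 23.6] free [0.57114563 0.09926604] [0.56701039 0.09719675 0.17343083]
148 [132, 132, 132, 132, 133, 138, 145, 145, 146, 147, 141, 133, 86, 43, 35, 58, 78, 88, 132, 145, 184, 186, 161, 137, 132, 131, 132, 131, 132]
150 [132, 133, 132, 133, 146, 192, 216, 215, 208, 202, 176, 157, 117, 50, 35, 68, 105, 129, 143, 149, 171, 201, 186, 147, 133, 131, 132, 131, 132]
152 [132, 132, 132, 133, 164, 227, 236, 233, 230, 233, 227, 218, 182, 99, 82, 126, 162, 163, 161, 157, 154, 154, 153, 150, 143, 133, 132, 132, 132]
154 [132, 132, 132, 132, 148, 209, 
[... 158 characters left out ...]
, 227, 231, 229, 230, 231, 229, 231, 232, 231, 233, 234, 233, 232, 221, 201, 161, 131, 129, 131, 131, 131]
158 [138, 134, 132, 132, 132, 130, 126, 142, 165, 181, 195, 207, 215, 217, 218, 218, 218, 218, 213, 201, 184, 170, 147, 133, 118, 115, 129, 131, 131]
160 [190, 164, 136, 132, 132, 132, 129, 127, 126, 129, 135, 141, 148, 151, 154, 155, 152, 149, 143, 137, 131, 129, 126, 120, 71, 71, 123, 131, 131]
162 [212, 189, 137, 132, 132, 132, 132, 131, 130, 127, 119, 118, 126, 130, 130, 130, 129, 128, 122, 125, 125, 122, 124, 119, 58, 65, 123, 131, 131]
164 [196, 155, 127, 131, 132, 132, 132, 134, 133, 132, 131, 130, 131, 131, 131, 131, 131, 131, 123, 119, 113, 108, 129, 137, 84, 80, 123, 131, 131]
```

Run:
```python
from tgt import *
from scipy.optimize import least_squares
T=load('t4');S=load('s4');s=status.observe();p=np.array(s['position']);L=lidR(17.8,0)
a=np.radians(np.arange(0,360,2))
for sh in(0,.0025,.005):
  c=p[:2]+sh*L[:2,1];r=[]
  for im in(S,T):
    U=np.array([proj(im,[c[0]+.075*np.cos(t),c[1]+.075*np.sin(t),z]) for t in a for z in(p[2]-.014,p[2]-.006)])
    r+=[U[:,0].min().round(2),U[:,0].max().round(2)]
  print(sh,c,r)
# pot rim in same images: scene left/right and top left extremes at z=.08 r=.071
G=cv2.GaussianBlur(cv2.cvtColor(S['color'],cv2.COLOR_RGB2GRAY),(0,0),.7)
for v in(182,186,190): print(v,G[v,220:232].tolist(),G[v,258:274].tolist())
for c in((.5659,.0965),(.568,.097)):
  print(c,[ (U[:,0].min().round(2),U[:,0].max().round(2)) for U in [np.array([proj(S,[c[0]+.071*np.cos(t),c[1]+.071*np.sin(t),z]) for t in a]) for z in(.078,.03)]])
Gt=cv2.GaussianBlur(cv2.cvtColor(T['color'],cv2.COLOR_RGB2GRAY),(0,0),.7)
for v in(138,140): print(v,Gt[v,264:276].tolist())
```

```text
0 [0.56701039 0.09719675] [np.float64(226.21), np.float64(267.14), np.float64(271.09), np.float64(330.28)]
0.0025 [0.56624615 0.09957707] [np.float64(226.0), np.float64(266.99), np.float64(270.19), np.float64(329.38)]
0.005 [0.56548191 0.10195739] [np.float64(225.78), np.float64(266.85), np.float64(269.29), np.float64(328.48)]
182 [65, 61, 60, 59, 59, 60, 62, 72, 93, 114, 122, 120] [154, 156, 161, 166, 168, 162, 150, 129, 98, 65, 46, 40, 40, 40, 42, 44]
186 [63, 59, 59, 59, 59, 59, 60, 70, 98, 137, 166, 178] [141, 140, 139, 134, 129, 126, 123, 113, 89, 60, 43, 40, 39, 40, 40, 39]
190 [63, 60, 60, 60, 59, 60, 67, 93, 126, 141, 139, 137] [148, 146, 145, 143, 141, 138, 134, 126, 105, 76, 52, 41, 39, 39, 39, 39]
(0.5659, 0.0965) [(np.float64(228.06), np.float64(265.81)), (np.float64(228.26), np.float64(265.5))]
(0.568, 0.097) [(np.float64(227.52), np.float64(265.26)), (np.float64(227.73), np.float64(264.96))]
138 [57, 57, 57, 58, 58, 61, 89, 151, 206, 227, 230, 230]
140 [103, 95, 79, 64, 58, 61, 93, 158, 211, 228, 229, 229]
```

```bash
python3 -m handwheel '-0.1 -0.15 -2 0 0 0 0;-0.1 -0.15 -4 0 0 0 0;-0.1 -0.15 -5.5 0 0 0 0;-0.1 -0.15 -6 0 0 0 0;-0.1 -0.15 -6 0 0 0 0;-0.1 -0.15 -6 0 0 0 0'; python3 -m handwheel '0 0 -0.2 0 0 0 0;0 0 -0.4 0 0 0 0;0 0 -0.6 0 0 0 0;0 0 -0.6 0 0 0 0;0 0 -0.6 0 0 0 0'
```

```text
time_s: 13.0
position: [0.5664, 0.0952, 0.1134]
tool_rot: [[-0.306, 0.952, -0.003], [0.952, 0.306, -0.0], [0.001, -0.003, -1.0]]
ft_force: [0.1, 0.3, -3.5]
grip_width: 0.0161
gripper_force: 88.7
time_s: 13.42
position: [0.5659, 0.0951, 0.1066]
tool_rot: [[-0.306, 0.952, -0.004], [0.952, 0.306, 0.0], [0.001, -0.004, -1.0]]
ft_force: [-1.2, -0.0, -4.6]
grip_width: 0.0163
gripper_force: 88.7
```

```bash
python3 -m handwheel '0 0 -0.15 0 0 0 0;0 0 -0.3 0 0 0 0;0 0 -0.4 0 0 0 0;0 0 -0.4 0 0 0 0;0 0 -0.4 0 0 0 0'; python3 -m handwheel '0 0 -0.1 0 0 0 0;0 0 -0.2 0 0 0 0;0 0 -0.2 0 0 0 0;0 0 -0.2 0 0 0 0'
```

```text
time_s: 13.83
position: [0.5658, 0.0951, 0.1024]
tool_rot: [[-0.306, 0.952, -0.004], [0.952, 0.306, 0.0], [0.001, -0.004, -1.0]]
ft_force: [0.4, -0.7, -3.4]
grip_width: 0.0162
gripper_force: 88.7
time_s: 14.17
position: [0.566, 0.0951, 0.1006]
tool_rot: [[-0.306, 0.952, -0.004], [0.952, 0.306, -0.0], [0.001, -0.003, -1.0]]
ft_force: [0.2, -0.2, -2.3]
grip_width: 0.0162
gripper_force: 89.1
```

```bash
python3 -m handwheel '0 0 -0.1 0 0 0 0;0 0 -0.1 0 0 0 0;0 0 -0.1 0 0 0 0'; python3 -m handwheel '0 0 -0.1 0 0 0 0;0 0 -0.1 0 0 0 0;0 0 -0.1 0 0 0 0;0 0 -0.1 0 0 0 0'; python3 -m handwheel '0 0 -0.1 0 0 0 0;0 0 -0.1 0 0 0 0;0 0 -0.1 0 0 0 0;0 0 -0.1 0 0 0 0'
```

```text
time_s: 14.42
position: [0.5661, 0.0951, 0.1002]
tool_rot: [[-0.306, 0.952, -0.003], [0.952, 0.306, -0.0], [0.001, -0.003, -1.0]]
ft_force: [-0.8, 0.8, 4.4]
grip_width: 0.0162
gripper_force: 90.1
time_s: 14.75
position: [0.5663, 0.0952, 0.0998]
tool_rot: [[-0.306, 0.952, -0.002], [0.952, 0.306, -0.0], [0.001, -0.002, -1.0]]
ft_force: [-0.5, 0.7, 11.3]
grip_width: 0.0163
gripper_force: 91.0
time_s: 15.08
position: [0.5664, 0.0952, 0.0995]
tool_rot: [[-0.306, 0.952, -0.001], [0.952, 0.306, -0.0], [0.0, -0.001, -1.0]]
ft_force: [-1.1, 1.6, 15.5]
grip_width: 0.0163
gripper_force: 92.0
```

```bash
python3 -m handwheel '0 0 0 0 0 -2 0;0 0 0 0 0 -4 0;0 0 0 0 0 -6 0;0 0 0 0 0 -8 0;0 0 0 0 0 -10 0;0 0 0 0 0 -12 0;0 0 0 0 0 -14 0;0 0 0 0 0 -14 0';python3 -m handwheel '0 0 0 0 0 -1 0;0 0 0 0 0 -2 0;0 0 0 0 0 -3 0;0 0 0 0 0 -4 0;0 0 0 0 0 -4 0'
```

```text
time_s: 15.75
position: [0.5669, 0.0951, 0.0995]
tool_rot: [[-0.067, 0.998, -0.0], [0.998, 0.067, 0.0], [0.0, -0.0, -1.0]]
ft_force: [0.9, 1.2, 14.7]
grip_width: 0.0161
gripper_force: 93.0
time_s: 16.17
position: [0.5667, 0.095, 0.0993]
tool_rot: [[0.002, 1.0, -0.001], [1.0, -0.002, 0.0], [0.0, -0.001, -1.0]]
ft_force: [0.9, 0.2, 12.7]
grip_width: 0.0162
gripper_force: 92.2
```

```bash
python3 -m handwheel '0 0 0 0 0 -0.8 0;0 0 0 0 0 -0.8 0;0 0 0 0 0 -1.6 0;0 0 0 0 0 -1.6 0;0 0 0 0 0 -2.2 0;0 0 0 0 0 -2.2 0'
```

```text
time_s: 16.67
position: [0.5655, 0.0951, 0.0969]
tool_rot: [[0.043, 0.999, -0.005], [0.999, -0.043, 0.001], [0.001, -0.005, -1.0]]
ft_force: [-0.5, -0.0, -3.5]
grip_width: 0.0162
gripper_force: 89.2
```

```bash
python3 -m handwheel '0 0 -0.1 0 0 0 0;0 0 -0.2 0 0 0 0;0 0 -0.3 0 0 0 0;0 0 -0.3 0 0 0 0;0 0 -0.3 0 0 0 0';python3 -m handwheel '0 0 -0.1 0 0 0 0;0 0 -0.2 0 0 0 0;0 0 -0.2 0 0 0 0;0 0 -0.2 0 0 0 0'
```

```text
time_s: 17.08
position: [0.5657, 0.0952, 0.0952]
tool_rot: [[0.042, 0.999, -0.003], [0.999, -0.042, 0.001], [0.001, -0.004, -1.0]]
ft_force: [-5.0, 0.7, 5.1]
grip_width: 0.0163
gripper_force: 90.2
time_s: 17.42
position: [0.5657, 0.0953, 0.095]
tool_rot: [[0.041, 0.999, -0.002], [0.999, -0.041, 0.001], [0.001, -0.002, -1.0]]
ft_force: [-10.4, 1.0, 20.5]
grip_width: 0.0161
gripper_force: 92.4
```

```bash
python3 -m handwheel '-0.1 0 0 0 0 0 0;-0.15 0 -0.1 0 0 0 0;-0.15 0 -0.2 0 0 0 0;-0.15 0 -0.2 0 0 0 0';python3 -m handwheel '0 0 0 0 0 0 0;0 0 0 0 0 0 0'
```

```text
time_s: 17.75
position: [0.5657, 0.0953, 0.095]
tool_rot: [[0.041, 0.999, 0.003], [0.999, -0.041, 0.001], [0.001, 0.003, -1.0]]
ft_force: [-8.8, 1.3, 32.3]
grip_width: 0.0165
gripper_force: 94.0
time_s: 17.92
position: [0.5658, 0.0952, 0.095]
tool_rot: [[0.041, 0.999, 0.003], [0.999, -0.041, 0.001], [0.001, 0.003, -1.0]]
ft_force: [-9.3, 1.6, 32.2]
grip_width: 0.0161
gripper_force: 94.0
```

```bash
python3 -m handwheel '0.1 0 0.3 0 0 0 0;0.1 0 0.4 0 0 0 0;0.1 0 0.4 0 0 0 0.5;0.1 0 0.4 0 0 0 0.5;0.1 0 0.4 0 0 0 0.5;0.1 0 0.4 0 0 0 0.5'; python3 -m handwheel '0 0 3 0 0 0 0.5;0 0 6 0 0 0 0.5;0 0 10 0 0 0 0.5;0 0 14 0 0 0 0.5;-4 0 15 0 0 0 0;-8 0 15 0 0 0 0;-12 0 15 0 0 0 0;-16 0 15 0 0 0 0';python3 -m handwheel '-10 0 0 0 0 0 0;-10 0 0 0 0 0 0;-10 0 0 0 0 0 0;-10 0 0 0 0 0 0'
python3 - <<'E'
from tgt import *
a=cap('scene','s5');b=cap('top','t5')
t=b['color'][:,:,::-1];s=a['color'][:,:,::-1]
A=cv2.resize(t[105:195,245:350],(400,343),interpolation=cv2.INTER_CUBIC);B=cv2.resize(s[150:225,200:287],(400,343),interpolation=cv2.INTER_CUBIC)
cv2.imwrite('pics/v5.png',np.hstack([A,B]));print(status.observe()['position'],status.observe()['q'])
E
```

```text
time_s: 18.42
position: [0.5653, 0.095, 0.0941]
tool_rot: [[0.042, 0.999, -0.004], [0.999, -0.042, 0.001], [0.001, -0.004, -1.0]]
ft_force: [-0.6, 0.2, 0.8]
grip_width: 0.0421
gripper_force: 0.0
time_s: 19.08
position: [0.4035, 0.0951, 0.2443]
tool_rot: [[0.042, 0.999, -0.004], [0.999, -0.042, 0.001], [0.001, -0.004, -1.0]]
ft_force: [-0.7, 0.0, 1.1]
grip_width: 0.0001
gripper_force: 0.0
time_s: 19.42
position: [0.3022, 0.0954, 0.2446]
tool_rot: [[0.042, 0.999, -0.004], [0.999, -0.042, 0.001], [0.001, -0.004, -1.0]]
ft_force: [0.9, -0.1, -0.9]
grip_width: 0.0002
gripper_force: 0.0
[0.30564807 0.09506786 0.24484791] [-4.31383948e+00 -3.04373440e+00  1.03349207e+02  6.53897637e-02
  7.98200999e+01 -1.91541675e+00]
```

View pics/v5.png

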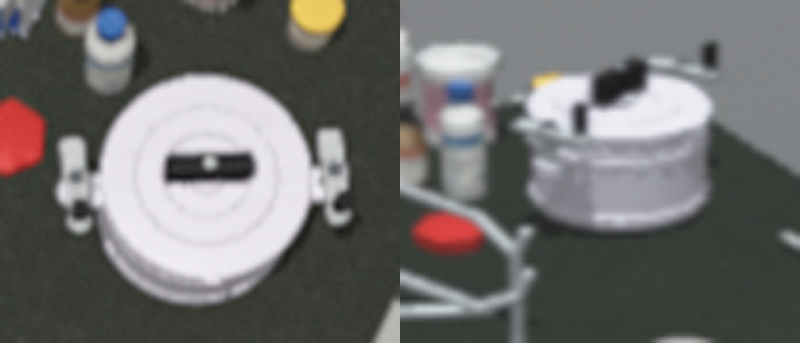

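Run:
```python
from tgt import *
T=load('t5');S=load('s5')
t=T['color'][:,:,::-1];s=S['color'][:,:,::-1]
A=cv2.resize(t[165:189,282:322],(400,240),interpolation=cv2.INTER_CUBIC);B=cv2.resize(s[164:194,226:276],(400,240),interpolation=cv2.INTER_CUBIC)
cv2.imwrite('pics/v6.png',np.hstack([A,B]))
for a in(174,177.8,182):
  k=np.array([.5659,.0965])+.079*np.array([np.cos(np.radians(a)),np.sin(np.radians(a))]);print(a,proj(T,[*k,.088]),proj(T,[*k,.08]),proj(T,[*k,.072]),proj(S,[*k,.084]))
G=cv2.cvtColor(T['color'],cv2.COLOR_RGB2GRAY)
cn=max(cv2.findContours((G>205).astype(np.uint8)[120:185,265:335].copy(),0,1)[0],key=cv2.contourArea)[:,0]+[265,120]
Q=np.array([onz(T,x,y,.088)[:2] for x,y in cn]);Q=Q[Q[:,0]>.56]
from scipy.optimize import least_squares
r=least_squares(lambda c:np.hypot(*(Q-c).T)-.075,[.566,.096],loss='soft_l1',f_scale=.001);print('lid centre',r.x,np.median(abs(r.fun)))
```

```text
174 [297.71480192 179.27642662] [297.42730103 179.98606743] [297.14374906 180.68596107] [263.77610441 177.77059878]
177.8 [299.66440676 179.26852973] [299.36341934 179.97823624] [299.06656614 180.67819453] [264.59803528 177.35639954]
182 [301.81003332 179.11386228] [301.49422576 179.8245991 ] [301.18275576 180.5255741 ] [265.40816401 176.87764611]
lid centre [0.56356755 0.09508298] 0.0007690649753762518
```

View pics/v6.png

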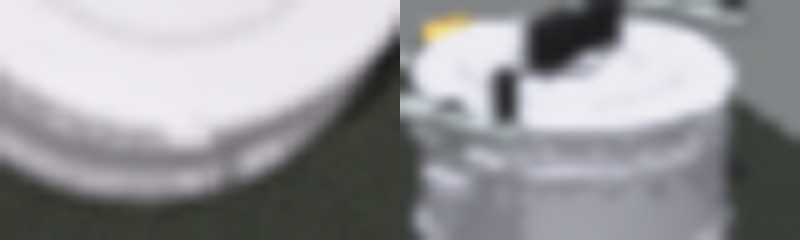

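The tab sits at about (188,132) in the left crop, facing the robot where the notch should be. The flange looks flush all round in the right crop. To be sure, I'll press on the bar top with shut fingers and read the contact height: home should be about 0.119.

```bash
python3 -m handwheel '26 0 0 0 0 0 0;26 0 0 0 0 0 0;26 0 0 0 0 0 0;26 0 0 0 0 0 0;26 0 -4 0 0 0 0;26 0 -8 0 0 0 0;26 0 -11 0 0 0 0;26 0 -11 0 0 0 0'; python3 -m handwheel '0 0 -0.5 0 0 0 0;0 0 -0.8 0 0 0 0;0 0 -1 0 0 0 0;0 0 -1.0 0 0 0 0;0 0 -1.0 0 0 0 0'; python3 -m handwheel '0 0 -0.2 0 0 0 0;0 0 -0.3 0 0 0 0;0 0 -0.3 0 0 0 0'
```

```text
time_s: 20.18
position: [0.5673, 0.0948, 0.1295]
tool_rot: [[0.042, 0.999, -0.008], [0.999, -0.042, 0.002], [0.001, -0.008, -1.0]]
ft_force: [-0.6, -0.1, -0.1]
grip_width: -0.0002
gripper_force: 0.0
time_s: 20.6
position: [0.5657, 0.0951, 0.1262]
tool_rot: [[0.042, 0.999, -0.001], [0.999, -0.042, 0.001], [0.001, -0.001, -1.0]]
ft_force: [-1.0, 0.1, 0.3]
grip_width: -0.0
gripper_force: 0.0
time_s: 20.85
position: [0.5653, 0.0951, 0.1219]
tool_rot: [[0.042, 0.999, -0.003], [0.999, -0.042, 0.001], [0.001, -0.003, -1.0]]
ft_force: [0.8, -0.5, -0.1]
grip_width: -0.0002
gripper_force: 0.0
```

```bash
python3 -m handwheel '0 0 -0.1 0 0 0 0;0 0 -0.2 0 0 0 0;0 0 -0.2 0 0 0 0;0 0 -0.2 0 0 0 0'; python3 -m handwheel '0 0 -0.1 0 0 0 0;0 0 -0.2 0 0 0 0;0 0 -0.2 0 0 0 0';  python3 -m handwheel '0 0 -0.2 0 0 0 0;0 0 -0.2 0 0 0 0;0 0 -0.2 0 0 0 0'
```

```text
time_s: 21.18
position: [0.5653, 0.0951, 0.1194]
tool_rot: [[0.042, 0.999, -0.004], [0.999, -0.042, 0.001], [0.001, -0.004, -1.0]]
ft_force: [0.8, 0.3, 0.4]
grip_width: -0.0003
gripper_force: 0.0
time_s: 21.43
position: [0.5655, 0.0951, 0.119]
tool_rot: [[0.042, 0.999, -0.002], [0.999, -0.042, 0.001], [0.001, -0.002, -1.0]]
ft_force: [-4.5, -0.1, 11.9]
grip_width: -0.0002
gripper_force: 6.2
time_s: 21.68
position: [0.5656, 0.0951, 0.1189]
tool_rot: [[0.042, 0.999, -0.0], [0.999, -0.042, 0.001], [0.001, -0.001, -1.0]]
ft_force: [-9.7, -0.2, 27.0]
grip_width: 0.0003
gripper_force: 13.5
```

Contact came at 0.119, so the lid is fully home. Next I'll locate the clamp pins.

```bash
python3 -m handwheel '0 0 2 0 0 0 0;0 0 5 0 0 0 0;0 0 8 0 0 0 0'
python3 - <<'E'
from tgt import *
T=load('t5');S=load('s5')
def blob(im,u,v,th,r=6):
    G=cv2.cvtColor(im['color'],cv2.COLOR_RGB2GRAY)[int(v)-r:int(v)+r+1,int(u)-r//2-1:int(u)+r//2+2]
    k=(G<th).astype(np.uint8);n,l,st,ce=cv2.connectedComponentsWithStats(k);print(st[:,4].tolist(),np.round(ce+[int(u)-r//2-1,int(v)-r],1).tolist())
for u,v in((266.8,160.6),(332.9,160.1)): blob(T,u,v,60)
for u,v in((238.9,175.8),(267.6,161.6)): blob(S,u,v,75)
for a,b in (((265.9,160.2),(239.0,175.8)),((333.5,159.7),(267.6,161.6))): print(tri(T,a,S,b))
P=lidR(-2.2,0);c=np.array([.5659,.0965,0])
for sgn in(1,-1):
  for th in(1.55,0):
    q=c+P@np.array([-28e-3*np.sin(th),sgn*(.092+.028*np.cos(th)),.115]);print(sgn,th,q.round(4),proj(T,q).round(1),proj(S,q).round(1))
s=status.observe();print(s['position'],s['time_s'])
E
```

```text
time_s: 21.93
position: [0.5649, 0.0951, 0.1961]
tool_rot: [[0.042, 0.999, -0.005], [0.999, -0.042, 0.001], [0.001, -0.006, -1.0]]
ft_force: [0.0, -0.3, -0.4]
grip_width: 0.0001
gripper_force: 0.0
[101, 11, 4, 1] [[265.9, 159.8], [266.0, 159.5], [269.0, 165.8], [262.0, 166.0]]
[79, 13, 25] [[331.7, 159.1], [334.8, 157.5], [331.4, 164.1]]
[107, 3, 7] [[237.9, 175.1], [242.0, 170.0], [238.6, 175.3]]
[104, 13] [[267.0, 160.9], [267.0, 161.7]]
(array([0.54111295, 0.1863732 , 0.1063642 ]), np.float64(0.0009589484495114215))
(array([0.52842653, 0.00767638, 0.11040155]), np.float64(0.0006685542526371423))
1 1.55 [0.5415 0.1901 0.115 ] [264.7 159.4] [238.2 173.8]
1 0 [0.5705 0.2164 0.115 ] [253.9 149.7] [227.  174.3]
-1 1.55 [0.5344 0.0051 0.115 ] [334.5 156.9] [266.7 160. ]
-1 0 [ 0.5613 -0.0234  0.115 ] [344.  146.4] [264.5 156.9]
[0.56490793 0.09509664 0.19613269] 21.9333
```

```bash
python3 -m handwheel '-2.4 9.3 0 0 0 45 0.4;-2.4 9.3 0 0 0 45 0.4;-2.4 9.3 0 0 0 45 0.4;-2.4 9.3 0 0 0 45 0.4;-2.4 9.3 0 0 0 45 0.4;-2.4 9.3 0 0 0 45 0.4;-2.4 9.3 0 0 0 45 0.4;-2.4 9.3 0 0 0 45 0.4' 20; python3 -m handwheel '0 0 0 0 0 45 0.4;0 0 0 0 0 45 0.4;0 0 0 0 0 45 0.4;0 0 0 0 0 45 0.4;0 0 -2 0 0 45 0.4;0 0 -4 0 0 45 0.4;0 0 -6 0 0 45 0.4;0 0 -6 0 0 45 0.4'
python3 - <<'E'
from tgt import *
P=lidR(-2.2,0)
f=lambda th,s:P@np.array([-2.8*np.sin(th),s*2.8*np.cos(th),0])
for s in(1,-1):
  for k in range(0,14): d=f(1.55-k*1.55/13,s)-f(1.55,s);print(s,k,round(np.degrees(k*1.55/13),1),d[:2].round(2))
go([.5413,.1885,.104],toolR(87.8,0))
E
```

```text
time_s: 22.6
position: [0.5413, 0.1882, 0.1954]
tool_rot: [[-0.678, 0.735, -0.004], [0.735, 0.678, -0.002], [0.001, -0.004, -1.0]]
ft_force: [0.1, 0.6, 0.1]
grip_width: 0.0342
gripper_force: 0.0
time_s: 23.27
position: [0.5397, 0.1878, 0.132]
tool_rot: [[-0.999, 0.042, -0.008], [0.042, 0.999, -0.005], [0.008, -0.005, -1.0]]
ft_force: [-0.1, 0.5, -0.8]
grip_width: 0.0342
gripper_force: 0.0
1 0 0.0 [0. 0.]
1 1 6.8 [0.04 0.33]
1 2 13.7 [0.12 0.66]
1 3 20.5 [0.23 0.97]
1 4 27.3 [0.39 1.26]
1 5 34.2 [0.58 1.54]
1 6 41.0 [0.79 1.79]
1 7 47.8 [1.04 2.02]
1 8 54.7 [1.31 2.21]
1 9 61.5 [1.61 2.37]
1 10 68.3 [1.92 2.49]
1 11 75.1 [2.24 2.58]
1 12 82.0 [2.57 2.63]
1 13 88.8 [2.9  2.63]
-1 0 0.0 [0. 0.]
-1 1 6.8 [ 0.01 -0.33]
-1 2 13.7 [ 0.07 -0.66]
-1 3 20.5 [ 0.16 -0.98]
-1 4 27.3 [ 0.29 -1.29]
-1 5 34.2 [ 0.46 -1.58]
-1 6 41.0 [ 0.65 -1.85]
-1 7 47.8 [ 0.88 -2.09]
-1 8 54.7 [ 1.14 -2.3 ]
-1 9 61.5 [ 1.42 -2.49]
-1 10 68.3 [ 1.72 -2.63]
-1 11 75.1 [ 2.03 -2.74]
-1 12 82.0 [ 2.36 -2.81]
-1 13 88.8 [ 2.69 -2.85]
shift cm [ 0.16  0.07 -2.8 ] turn [ 0.26 -0.46  0.23] pos [0.5397 0.1878 0.132 ] q6 -80.09152606015378 t 23.2667
```

```bash
python3 -m handwheel '0 0 -1 0 0 0 0.4;0 0 -2 0 0 0 0.4;0 0 -2.9 0 0 0 0.4;0 0 -3.1 0 0 0 0.4;0 0 -3.1 0 0 0 0.4'; python3 -m handwheel '0 0 0 0 0 0 0;0 0 0 0 0 0 0;0 0 0 0 0 0 0;0 0 0 0 0 0 0' 20
```

```text
time_s: 23.68
position: [0.5412, 0.1881, 0.104]
tool_rot: [[-0.999, 0.043, -0.002], [0.043, 0.999, -0.004], [0.002, -0.004, -1.0]]
ft_force: [1.2, -0.5, 0.2]
grip_width: 0.0339
gripper_force: 0.0
time_s: 24.02
position: [0.5416, 0.1882, 0.1051]
tool_rot: [[-0.999, 0.042, -0.0], [0.042, 0.999, -0.003], [0.0, -0.003, -1.0]]
ft_force: [-1.0, 2.1, 2.4]
grip_width: 0.0128
gripper_force: 21.1
```

Pin gripped. I'll sweep it round the arc.

```bash
python3 -m handwheel '0.04 0.33 0 0 0 -6.8 0;0.12 0.66 0 0 0 -13.7 0;0.23 0.97 0 0 0 -20.5 0;0.39 1.26 0 0 0 -27.3 0;0.58 1.54 0 0 0 -34.2 0;0.79 1.79 0 0 0 -41 0;1.04 2.02 0 0 0 -47.8 0;1.04 2.02 0 0 0 -47.8 0'; python3 -m handwheel '0.27 0.19 0 0 0 -6.9 0;0.57 0.35 0 0 0 -13.7 0;0.88 0.47 0 0 0 -20.5 0;1.2 0.56 0 0 0 -27.3 0;1.53 0.61 0 0 0 -34.2 0;1.86 0.61 0 0 0 -41 0;1.86 0.61 0 0 0 -41 0'
```

```text
time_s: 24.68
position: [0.5503, 0.2094, 0.105]
tool_rot: [[-0.635, 0.772, -0.007], [0.772, 0.635, -0.0], [0.004, -0.005, -1.0]]
ft_force: [-9.4, 3.1, 7.9]
grip_width: 0.0127
gripper_force: 21.6
time_s: 25.27
position: [0.5689, 0.2166, 0.105]
tool_rot: [[0.027, 1.0, -0.007], [1.0, -0.027, 0.005], [0.005, -0.007, -1.0]]
ft_force: [-7.5, 10.8, 6.1]
grip_width: 0.0129
gripper_force: 21.6
```

```bash
python3 -m handwheel '0 0 0 0 0 0 0.4;0 0 0 0 0 0 0.4;0 0 0 0 0 0 0.4;0 0 3 0 0 0 0.4;0 0 6 0 0 0 0.4;0 0 9 0 0 0 0.4;0 0 9 0 0 0 0.4'; python3 -m handwheel '-3.6 -21 0 0 0 -45 0.4;-3.6 -21 0 0 0 -45 0.4;-3.6 -21 0 0 0 -45 0.4;-3.6 -21 0 0 0 -45 0.4;-3.6 -21 0 0 0 -45 0.4;-3.6 -21 0 0 0 -45 0.4;-3.6 -21 0 0 0 -45 0.4;-3.6 -21 0 0 0 -45 0.4'; python3 -m handwheel '0 0 0 0 0 -45 0.4;0 0 0 0 0 -45 0.4;0 0 0 0 0 -45 0.4;0 0 0 0 0 -45 0.4;0 0 -2 0 0 -45 0.4;0 0 -4 0 0 -45 0.4;0 0 -6 0 0 -45 0.4;0 0 -6 0 0 -45 0.4'; python3 -m handwheel '0 0 0 0 0 0 0.4;0 0 0 0 0 0 0.4'
python3 - <<'E'
from tgt import *
go([.5335,.0058,.104],toolR(-92.2,0))
E
```

```text
time_s: 25.85
position: [0.5726, 0.2145, 0.2007]
tool_rot: [[0.021, 1.0, 0.007], [1.0, -0.021, 0.003], [0.003, 0.007, -1.0]]
ft_force: [0.3, 0.2, -0.2]
grip_width: 0.0342
gripper_force: 0.0
time_s: 26.52
position: [0.5343, 0.0032, 0.1943]
tool_rot: [[0.724, 0.69, -0.002], [0.69, -0.724, 0.003], [0.001, -0.004, -1.0]]
ft_force: [-0.6, -0.8, -0.6]
grip_width: 0.0341
gripper_force: 0.0
time_s: 27.18
position: [0.5327, 0.0051, 0.1311]
tool_rot: [[1.0, -0.02, -0.005], [-0.02, -1.0, 0.005], [-0.005, -0.005, -1.0]]
ft_force: [-0.2, -0.4, -0.2]
grip_width: 0.0344
gripper_force: 0.0
time_s: 27.35
position: [0.535, 0.0045, 0.1355]
tool_rot: [[1.0, -0.018, 0.003], [-0.018, -1.0, 0.003], [0.003, -0.003, -1.0]]
ft_force: [-1.2, -0.8, 0.2]
grip_width: 0.0344
gripper_force: 0.0
shift cm [-0.15  0.13 -3.15] turn [-0.19  0.16 -1.15] pos [0.535  0.0045 0.1355] q6 78.64744716238071 t 27.35
```

```bash
python3 -m handwheel '-0.1 0.1 -1 0 0 0 0.4;-0.1 0.1 -2 0 0 0 0.4;-0.1 0.1 -2.9 0 0 0 0.4;-0.1 0.1 -3.1 0 0 0 0.4;-0.1 0.1 -3.1 0 0 0 0.4'; python3 -m handwheel '0 0 0 0 0 0 0;0 0 0 0 0 0 0;0 0 0 0 0 0 0;0 0 0 0 0 0 0' 20
```

```text
time_s: 27.77
position: [0.5335, 0.0054, 0.1036]
tool_rot: [[1.0, -0.02, 0.001], [-0.02, -1.0, 0.004], [0.001, -0.004, -1.0]]
ft_force: [-0.5, -1.2, 0.5]
grip_width: 0.0338
gripper_force: 0.0
time_s: 28.1
position: [0.5337, 0.0054, 0.1042]
tool_rot: [[1.0, -0.021, 0.003], [-0.021, -1.0, 0.004], [0.003, -0.004, -1.0]]
ft_force: [-1.5, 0.5, 5.2]
grip_width: 0.013
gripper_force: 21.3
```

```bash
python3 -m handwheel '0.01 -0.33 0 0 0 6.8 0;0.07 -0.66 0 0 0 13.7 0;0.16 -0.98 0 0 0 20.5 0;0.29 -1.29 0 0 0 27.3 0;0.46 -1.58 0 0 0 34.2 0;0.65 -1.85 0 0 0 41 0;0.88 -2.09 0 0 0 47.8 0;0.88 -2.09 0 0 0 47.8 0'; python3 -m handwheel '0.26 -0.21 0 0 0 6.9 0;0.54 -0.4 0 0 0 13.7 0;0.84 -0.54 0 0 0 20.5 0;1.15 -0.65 0 0 0 27.3 0;1.48 -0.72 0 0 0 34.2 0;1.81 -0.76 0 0 0 41 0;1.81 -0.76 0 0 0 41 0'; python3 -m handwheel '0 0 0 0 0 0 0.4;0 0 0 0 0 0 0.4;0 0 0 0 0 0 0.4;0 0 3 0 0 0 0.4;0 0 6 0 0 0 0.4;0 0 10 0 0 0 0.4;-4 0 13 0 0 0 0.4;-8 0 13 0 0 0 0.4'; python3 -m handwheel '-15 0 0 0 0 0 0.4;-15 0 0 0 0 0 0.4;-15 0 0 0 0 0 0.4;-15 0 0 0 0 0 0.4;-15 0 0 0 0 0 0.4;-15 0 0 0 0 0 0.4'
python3 - <<'E'
from tgt import *
a=cap('scene','s7');b=cap('top','t7')
t=b['color'][:,:,::-1];s=a['color'][:,:,::-1]
A=cv2.resize(t[105:195,245:350],(400,343),interpolation=cv2.INTER_CUBIC);B=cv2.resize(s[150:225,200:287],(400,343),interpolation=cv2.INTER_CUBIC)
cv2.imwrite('pics/v7.png',np.hstack([A,B]));print(status.observe()['position'])
# bystander check: round block
g=cv2.cvtColor(b['color'],cv2.COLOR_RGB2GRAY)
E
```

```text
time_s: 28.77
position: [0.5432, -0.0148, 0.1041]
tool_rot: [[0.682, 0.731, 0.001], [0.731, -0.682, 0.005], [0.004, -0.003, -1.0]]
ft_force: [2.3, 6.5, 4.2]
grip_width: 0.0129
gripper_force: 21.3
time_s: 29.35
position: [0.5594, -0.021, 0.104]
tool_rot: [[0.035, 0.999, -0.006], [0.999, -0.035, 0.005], [0.005, -0.006, -1.0]]
ft_force: [-5.5, 11.4, 9.2]
grip_width: 0.0129
gripper_force: 21.8
time_s: 30.02
position: [0.4875, -0.024, 0.2367]
tool_rot: [[0.042, 0.999, 0.005], [0.999, -0.042, -0.001], [-0.001, 0.005, -1.0]]
ft_force: [0.3, -0.4, -0.2]
grip_width: 0.0339
gripper_force: 0.0
time_s: 30.52
position: [0.3351, -0.0234, 0.2334]
tool_rot: [[0.043, 0.999, -0.002], [0.999, -0.043, 0.0], [0.0, -0.002, -1.0]]
ft_force: [1.5, 0.1, -0.7]
grip_width: 0.0341
gripper_force: 0.0
[ 0.33639605 -0.0235005   0.2331562 ]
```

View pics/v7.png

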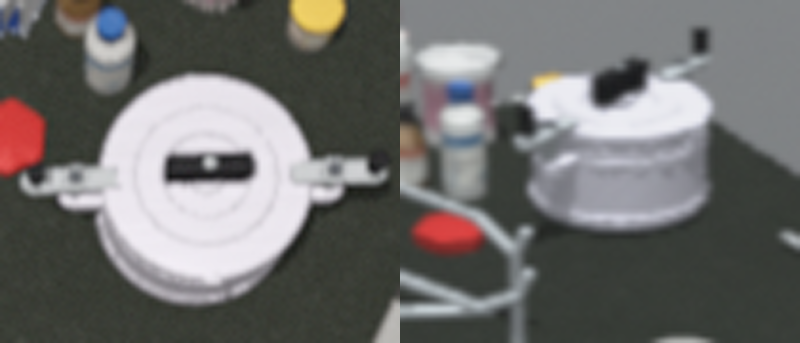

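Both clamps now lie in over the lid. In the left view their tails point straight out at (30,180) and (380,163), with noses at (115,178) and (292,172), parallel to the bar within about 0.1 rad. The lid is unchanged and the arm is clear, so I'm handing in.

```bash
python3 -c "
from rig import env
print(env.close_job())"
```

```text
the job is handed in; nothing more can be done
None
```

I handed the job in at about 30.6 s of the 67 s limit, with no verdict returned: the hex block is flat on the plate, the lid is keyed and pressed home (bar-top contact at 0.119 m), and both clamps are closed over it. I never went near the round block, tape or jar with the arm, but I did not re-measure their positions at the end.

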